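# Load and lock a carrier with pipe-clamp parts

### The arm

A 7-joint arm with a two-finger parallel gripper is mounted at the origin on the work surface. World frame = base frame: x ahead of the robot, y to its left, z up, the work surface at z = 0. Lengths are in m, angles in rad, forces in N, time in s.
With the tool pointing down it reaches from about 0.35 to 0.9 m from the base axis. Payload 19.9 kg.
Tool frame: the origin (TCP) lies between the finger pads; the fingertips stand 19 mm ahead of it and the grasp point (between the pads) is the TCP; z points along the fingers, y is the line along which they close (so a half turn about z gives the same grasp; the last joint's range is limited). The gripper opens to 94 mm and grips with 3 to 60 N. Pads are 16 mm wide; open, the fingers measure 119 mm over their backs; the gripper's body (75 mm by 177 mm) begins 78 mm behind the grasp point.
Start: joints at [-1.157, 0.417, -0.01, 1.614, 0.005, 1.111, -0.053], TCP at [0.275, 0.561, 0.224] pointing down, gripper open.
Joint ranges: [-2.81, 2.81], [-0.39, 2.02], [-1.27, 1.25], [0.06, 2.57], [-1.19, 4.33], [0.19, 2], [-2.82, 2.82]. Speed limits (rad/s): [1.89, 1.89, 2.39, 2.39, 3.01, 3.01, 3.01].

### API

Orientations are given as a 3x3 rotation matrix whose columns are the frame's x, y, z axes.
In Python, from rig import robot gives the robot as it stands. Calls block until the motion is done:
- robot.move_ptp(position, orientation): joint-space move of the TCP to a pose.
- robot.move_linear(position, velocity=0.15, frame=None, threshold=None): straight line of the TCP; frame=None keeps the orientation; velocity is the mean speed in m/s. With threshold (N) it stops when the force on the tool has changed by that much, and returns True; else False.
- robot.goto_joints(angles): joint-space move.
- robot.gripper_to(opening): finger opening in m; the grip force is fixed at half the most; returns when the fingers have stopped.
- robot.pause(seconds).
- robot.ik(position, orientation): joint angles nearest the present ones, or None.
- robot.get_state(): the state.
- robot.grab_frame(name): name is "scene" or "top" or "wrist"; returns the picture (384x512x3 uint8, red, green, blue); there is no depth.
- robot.camera_info(name): a dict with "fx", "fy", "cx", "cy" (pixels), "dist" ([k1, k2, p1, p2, k3] as OpenCV has them; the pictures are not rectified), "rvec" (rotation vector, rad) and "tvec" (3), from world to camera coordinates, as OpenCV has them. Camera axes: x right, y down, z forward; pixel columns grow to the right and rows downward; lengths in m; the calibration is good to about 2 mm. A picture is of the moment at which its call begins: read the wrist's pose just before it. camera_info takes no time and is no camera call; for the wrist camera it gives the pose at the moment of the call.
A pose or a line that the arm cannot do raises robot.PlanningError and nothing moves.
- robot.sign_off(): hands the job in; it is judged then, once.
The state is a dict: "time": time; "qpos": joint angles; "joint_vel": joint speeds; "effort": joint torques, N m; "ee_pos": TCP position; "tool_rot": TCP orientation; "force": force on the tool from outside, world axes, zero at the start; "moment": the same for the moment, N m; "opening": finger opening in m; "grasp_force": force on a finger pad.
Only numpy, scipy, OpenCV 4.12 (cv2) and the standard library are available. Lean on these libraries where they do the work, as an engineer would, in place of code of your own. Each camera call takes 0.05 s, during which the arm holds its last target. There are 200 camera calls.

### The job

Stand every steel plate from the orange tray in the carrier's black slotted block, one to a slot, on its long edge, right down on the slot floor and about midway along the slot, and when all the plates are in, swing the hinged retaining bar over them until it lies fully home in its catch fork. Also lay the two grey clamp half-shells flat in the two pockets of the carrier, groove up and one in each (before or after the bar, as you like). Leave the other things on the bench where they are.

Things in the scene. Friction and masses are not known exactly. Their poses are not given: they have to be found in the camera images.
- carrier: Fixed carrier: aluminium base plate 8 mm thick, black slotted block across the middle, two shallow pockets on its -x side, a hinged bar over the block. Origin on the bench under the block's centre; z up, y along the row of slots, x along each slot. Hinge fork at y +114 mm (108 mm tall), catch fork at y -98 mm (104 mm tall, 12 mm thick along y); both 31 mm wide along x.
- slot0 (a point): Middle of the floor of slot 0: x 0, y -54 mm in the carrier's frame, 8 mm above the bench, axes as the carrier's. The slots run 90 mm along x, are 36 mm apart and 11 mm wide, and open out in a 45 degree V at the top: straight sides up to 32 mm, ridges between slots up to 45 mm above the bench.
- slot1 (a point): Middle of the floor of slot 1: x 0, y -18 mm in the carrier's frame, 8 mm above the bench, axes as the carrier's. The slots run 90 mm along x, are 36 mm apart and 11 mm wide, and open out in a 45 degree V at the top: straight sides up to 32 mm, ridges between slots up to 45 mm above the bench.
- slot2 (a point): Middle of the floor of slot 2: x 0, y 18 mm in the carrier's frame, 8 mm above the bench, axes as the carrier's. The slots run 90 mm along x, are 36 mm apart and 11 mm wide, and open out in a 45 degree V at the top: straight sides up to 32 mm, ridges between slots up to 45 mm above the bench.
- slot3 (a point): Middle of the floor of slot 3: x 0, y 54 mm in the carrier's frame, 8 mm above the bench, axes as the carrier's. The slots run 90 mm along x, are 36 mm apart and 11 mm wide, and open out in a 45 degree V at the top: straight sides up to 32 mm, ridges between slots up to 45 mm above the bench.
- pocket0 (a point): Middle of the floor of pocket 0: x -120 mm, y -52.5 mm in the carrier's frame, 8 mm above the bench, axes as the carrier's. The pocket is a rectangle 55 mm along x and 95 mm along y, with walls 10 mm tall all round.
- pocket1 (a point): Middle of the floor of pocket 1: x -120 mm, y 52.5 mm in the carrier's frame, 8 mm above the bench, axes as the carrier's. The pocket is a rectangle 55 mm along x and 95 mm along y, with walls 10 mm tall all round.
- bar (a joint): Angle of the retaining bar: 0 = closed, level along the carrier's -y over the slots, its end in the catch fork (hard stop); grows as the bar is lifted, 1.57 = upright, up to 2.1 = leaning out to the carrier's +y. It turns about the carrier's x; it starts open at 1.6 to 1.95. Stiff hinge: the bar stays where it is left; about 2 N at its end moves it.
- bar_hinge (a point): Hinge axis of the bar, 96 mm above the bench at y = +114 mm in the carrier's frame. The steel bar is 14 x 14 mm; closed, its underside is 89 mm above the bench (11 mm over the seated plates).
- bar_grip (a point): Middle of the black grip at the bar's free end, 238 mm from the hinge axis. The grip is 16 mm wide (along the carrier's x), 34 mm long along the bar, 18 mm thick; when closed it lies beyond the catch fork (y = -124 mm), 96 mm above the bench.
- tray: Orange stock tray, fixed, 130 x 200 mm, walls 22 to 40 mm tall, floor 5 mm thick; origin under its centre, plates stand in a row along its y, 44 mm apart, each between two ribs 15 mm apart and 30 mm above the bench, which run along x.
- plate0: Flat steel weld plate, 110 mm along its x, 8 mm thick along y, 70 mm along z, about 0.45 kg, two holes; origin at its centre. It starts standing on its long edge in the tray. 2 to 4 of the four plates are there; absent ones read None.
- plate1: Flat steel weld plate, 110 mm along its x, 8 mm thick along y, 70 mm along z, about 0.45 kg, two holes; origin at its centre. It starts standing on its long edge in the tray. 2 to 4 of the four plates are there; absent ones read None.
- plate2: Flat steel weld plate, 110 mm along its x, 8 mm thick along y, 70 mm along z, about 0.45 kg, two holes; origin at its centre. It starts standing on its long edge in the tray. 2 to 4 of the four plates are there; absent ones read None.
- plate3: Flat steel weld plate, 110 mm along its x, 8 mm thick along y, 70 mm along z, about 0.45 kg, two holes; origin at its centre. It starts standing on its long edge in the tray. 2 to 4 of the four plates are there; absent ones read None.
- shell0: Grey plastic clamp half-shell, a block 50 mm along x, 90 mm along y, 40 mm tall, with a 28 mm wide, 14 mm deep groove along y in its top; about 0.16 kg; origin at the centre of its underside. It starts flat on the bench, groove up. The two are alike and either fits either pocket, either way round.
- shell1: Grey plastic clamp half-shell, a block 50 mm along x, 90 mm along y, 40 mm tall, with a 28 mm wide, 14 mm deep groove along y in its top; about 0.16 kg; origin at the centre of its underside. It starts flat on the bench, groove up. The two are alike and either fits either pocket, either way round.
- reducer: Bystander, to be left alone: steel pipe reducer, 60 mm wide, 70 mm tall. Origin near its underside.
- pipe_stub: Bystander, to be left alone: upright steel pipe stub, 48 mm wide, 60 mm tall. Origin near its underside.
- flange: Bystander, to be left alone: flat steel ring flange, 100 mm wide, 16 mm thick. Origin near its underside.
- carton: Bystander, to be left alone: small cardboard carton, 80 x 120 x 60 mm. Origin near its underside.
- spray: Bystander, to be left alone: can, 52 mm wide, 120 mm tall. Origin near its underside.
- tape: Bystander, to be left alone: roll core of tape, 90 mm wide, 30 mm tall. Origin near its underside.
- wrench: Bystander, to be left alone: 180 mm wrench lying flat. Origin near its underside.
Mind the look-alikes: they are no part of the job. Leave any green look-alike of the shell1 alone.

How it is judged:
On the way, in this order (a step that is already met when the one before it is completed fails the run):
1. every plate stands on its long edge in a slot, down on its floor, the bar still open (angle between the y axis of each of plate0, plate1, plate2, plate3 and the y axis of carrier, either way round below 0.2 rad and angle between the x axis of each of plate0, plate1, plate2, plate3 and the x axis of carrier, either way round below 0.1 rad and ((horizontal distance between plate0 and slot0 below 0.016 m and z of plate0 in the frame of slot0 below 0.04 m) or (horizontal distance between plate0 and slot1 below 0.016 m and z of plate0 in the frame of slot1 below 0.04 m) or (horizontal distance between plate0 and slot2 below 0.016 m and z of plate0 in the frame of slot2 below 0.04 m) or (horizontal distance between plate0 and slot3 below 0.016 m and z of plate0 in the frame of slot3 below 0.04 m)) and ((horizontal distance between plate1 and slot0 below 0.016 m and z of plate1 in the frame of slot0 below 0.04 m) or (horizontal distance between plate1 and slot1 below 0.016 m and z of plate1 in the frame of slot1 below 0.04 m) or (horizontal distance between plate1 and slot2 below 0.016 m and z of plate1 in the frame of slot2 below 0.04 m) or (horizontal distance between plate1 and slot3 below 0.016 m and z of plate1 in the frame of slot3 below 0.04 m)) and ((horizontal distance between plate2 and slot0 below 0.016 m and z of plate2 in the frame of slot0 below 0.04 m) or (horizontal distance between plate2 and slot1 below 0.016 m and z of plate2 in the frame of slot1 below 0.04 m) or (horizontal distance between plate2 and slot2 below 0.016 m and z of plate2 in the frame of slot2 below 0.04 m) or (horizontal distance between plate2 and slot3 below 0.016 m and z of plate2 in the frame of slot3 below 0.04 m)) and ((horizontal distance between plate3 and slot0 below 0.016 m and z of plate3 in the frame of slot0 below 0.04 m) or (horizontal distance between plate3 and slot1 below 0.016 m and z of plate3 in the frame of slot1 below 0.04 m) or (horizontal distance between plate3 and slot2 below 0.016 m and z of plate3 in the frame of slot2 below 0.04 m) or (horizontal distance between plate3 and slot3 below 0.016 m and z of plate3 in the frame of slot3 below 0.04 m)) and value of joint bar above 0.5 rad), for 0.2 s.
2. the bar is swung down fully home in its catch, over the plates (angle between the y axis of each of plate0, plate1, plate2, plate3 and the y axis of carrier, either way round below 0.2 rad and angle between the x axis of each of plate0, plate1, plate2, plate3 and the x axis of carrier, either way round below 0.1 rad and ((horizontal distance between plate0 and slot0 below 0.016 m and z of plate0 in the frame of slot0 below 0.04 m) or (horizontal distance between plate0 and slot1 below 0.016 m and z of plate0 in the frame of slot1 below 0.04 m) or (horizontal distance between plate0 and slot2 below 0.016 m and z of plate0 in the frame of slot2 below 0.04 m) or (horizontal distance between plate0 and slot3 below 0.016 m and z of plate0 in the frame of slot3 below 0.04 m)) and ((horizontal distance between plate1 and slot0 below 0.016 m and z of plate1 in the frame of slot0 below 0.04 m) or (horizontal distance between plate1 and slot1 below 0.016 m and z of plate1 in the frame of slot1 below 0.04 m) or (horizontal distance between plate1 and slot2 below 0.016 m and z of plate1 in the frame of slot2 below 0.04 m) or (horizontal distance between plate1 and slot3 below 0.016 m and z of plate1 in the frame of slot3 below 0.04 m)) and ((horizontal distance between plate2 and slot0 below 0.016 m and z of plate2 in the frame of slot0 below 0.04 m) or (horizontal distance between plate2 and slot1 below 0.016 m and z of plate2 in the frame of slot1 below 0.04 m) or (horizontal distance between plate2 and slot2 below 0.016 m and z of plate2 in the frame of slot2 below 0.04 m) or (horizontal distance between plate2 and slot3 below 0.016 m and z of plate2 in the frame of slot3 below 0.04 m)) and ((horizontal distance between plate3 and slot0 below 0.016 m and z of plate3 in the frame of slot0 below 0.04 m) or (horizontal distance between plate3 and slot1 below 0.016 m and z of plate3 in the frame of slot1 below 0.04 m) or (horizontal distance between plate3 and slot2 below 0.016 m and z of plate3 in the frame of slot2 below 0.04 m) or (horizontal distance between plate3 and slot3 below 0.016 m and z of plate3 in the frame of slot3 below 0.04 m)) and value of joint bar below 0.05 rad), for 0.2 s.
At the end, for the whole second after the job is handed in: Every plate on its long edge in a slot (16 mm from its middle, 5 mm off its floor, 0.2 rad upright, 0.1 rad in line); bar below 0.05 rad; both half-shells groove up in the pockets (7 mm from the middle, 4 mm off the floor, level in 0.08 rad, square in 0.1 rad); all at rest, let go (all of step 2 and angle between each of shell0, shell1's own z axis and vertical below 0.08 rad and angle between the y axis of each of shell0, shell1 and the y axis of carrier, either way round below 0.1 rad and ((horizontal distance between shell0 and pocket0 below 0.007 m and z of shell0 in the frame of pocket0 below 0.004 m) or (horizontal distance between shell0 and pocket1 below 0.007 m and z of shell0 in the frame of pocket1 below 0.004 m)) and ((horizontal distance between shell1 and pocket0 below 0.007 m and z of shell1 in the frame of pocket0 below 0.004 m) or (horizontal distance between shell1 and pocket1 below 0.007 m and z of shell1 in the frame of pocket1 below 0.004 m)) and linear speed of each of plate0, plate1, plate2, plate3, shell0, shell1 below 0.03 m/s and angular speed of each of plate0, plate1, plate2, plate3, shell0, shell1 below 0.3 rad/s); the robot touches nothing.
It fails at once if a bystander is pushed more than 50 mm or knocked over (distance of any of reducer, pipe_stub, flange, carton, spray, tape, wrench from where it was at the start of the episode above 0.05 m or angle between any of reducer, pipe_stub, flange, carton, spray, tape, wrench's own z axis and vertical above 0.7 rad).
Of plate0, plate1, plate2, plate3 only 2 to 4 are there at a start; the rules pass over those that are not, and their reading is None.
At some moment in a run one of shell0, shell1 may be knocked a few centimetres aside while the robot is not near it.
It also fails if it takes over 210 s, if anything falls off the work surface, if the arm or the gripper's body presses on something with over 40 N, if the wrist force passes 120 N, or if a joint passes its speed limit or range.

## Working session

There is one attempt and no reset: what is moved stays moved. The work goes in short steps, each a Python script; the robot and the scene stay as the last script left them, time stands still between calls to the robot, and variables do not carry over. Pictures are saved under pics/ and viewed, at most 14 in all, crops included, and the job is handed in when it is done.

```bash
ls; mkdir -p pics
python3 - <<'E'
from rig import robot
import cv2
for n in("scene","top","wrist"):
    i=robot.camera_info(n);print(n,{k:(v if not hasattr(v,'round') else v.round(4)) for k,v in i.items()})
    cv2.imwrite(f"pics/{n}0.png",robot.grab_frame(n)[:,:,::-1])
print(robot.get_state()['time'])
E
```

```text
pics
scene {'fx': 455.02368099498227, 'fy': 455.02368099498227, 'cx': 256.28108541269796, 'cy': 184.73205691814735, 'dist': array([-0.1315,  0.    ,  0.    ,  0.    ,  0.    ]), 'rvec': array([ 2.1428,  0.5223, -0.2864]), 'tvec': array([-0.4704, -0.1021,  1.6471])}
top {'fx': 359.67769753957566, 'fy': 359.67769753957566, 'cx': 258.1432253873176, 'cy': 196.36121025007077, 'dist': array([-0.0585,  0.    ,  0.    ,  0.    ,  0.    ]), 'rvec': array([ 2.1793, -2.1566,  0.1279]), 'tvec': array([-0.0451,  0.5393,  1.1634])}
wrist {'fx': 322.9597594244763, 'fy': 322.9597594244763, 'cx': 252.52386383434427, 'cy': 191.70894528559475, 'dist': array([-0.0357,  0.    ,  0.    ,  0.    ,  0.    ]), 'rvec': array([-2.4896, -1.5553, -0.1814]), 'tvec': array([-0.623 , -0.0249,  0.3912])}
0.15
```

View pics/top0.png

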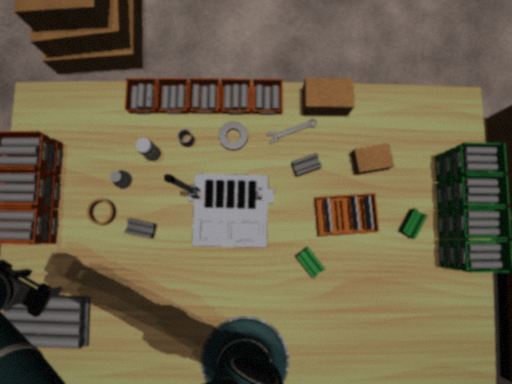

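View pics/scene0.png

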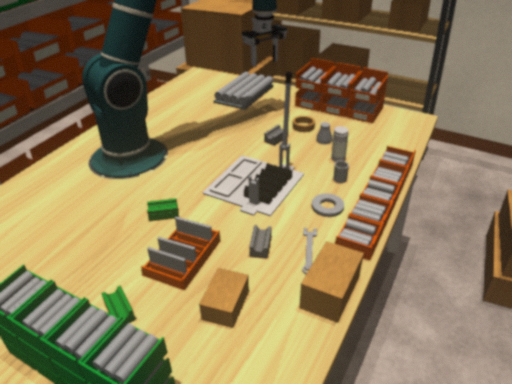

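Top: the carrier is at (230,205), with its block at (231,194), hinge on the left and pockets toward the robot. The tray is at (346,214) and the scene view shows 3 plates in it. The grey shells are at (306,164) and (141,228). The green look-alikes at (310,262) and (412,223) don't fit, because the shells are described as grey.

```bash
cat > h.py <<'E'
from rig import robot
import numpy as np, cv2
from scipy.spatial.transform import Rotation as Rn
def ray(ci,px):
    K=np.array([[ci['fx'],0,ci['cx']],[0,ci['fy'],ci['cy']],[0,0,1]])
    u=cv2.undistortPoints(np.array(px,float).reshape(-1,1,2),K,np.array(ci['dist'])).reshape(-1,2)
    R=cv2.Rodrigues(np.array(ci['rvec']))[0]
    return -R.T@np.array(ci['tvec']), np.c_[u,np.ones(len(u))]@R
def plane(ci,px,z):
    c,d=ray(ci,px); return c+d*((z-c[2])/d[:,2])[:,None]
def tri(views):  # [(ci,px),...] one point -> point, rms residual
    A=np.zeros((3,3));b=np.zeros(3);L=[]
    for ci,px in views:
        c,d=ray(ci,[px]);d=d[0]/np.linalg.norm(d[0]);P=np.eye(3)-np.outer(d,d);A+=P;b+=P@c;L.append((P,c))
    x=np.linalg.solve(A,b);return x,max(np.linalg.norm(P@(x-c)) for P,c in L)
def proj(ci,p):
    K=np.array([[ci['fx'],0,ci['cx']],[0,ci['fy'],ci['cy']],[0,0,1]])
    return cv2.projectPoints(np.array(p,float).reshape(-1,1,3),ci['rvec'],ci['tvec'],K,np.array(ci['dist']))[0].reshape(-1,2)
def down(a):  # tool pointing down, closing (y) axis along world angle a
    y=np.array([np.cos(a),np.sin(a),0]);z=np.array([0,0,-1.]);return np.c_[np.cross(y,z),y,z]
def shot(cam,name):
    ci=robot.camera_info(cam);im=robot.grab_frame(cam)
    np.save(f'pics/{name}.npy',np.r_[ci['fx'],ci['fy'],ci['cx'],ci['cy'],ci['dist'],ci['rvec'],ci['tvec']])
    cv2.imwrite(f'pics/{name}.png',im[:,:,::-1]);return ci,im
def load(name):
    a=np.load(f'pics/{name}.npy');return dict(fx=a[0],fy=a[1],cx=a[2],cy=a[3],dist=a[4:9],rvec=a[9:12],tvec=a[12:]),cv2.imread(f'pics/{name}.png')[:,:,::-1]
E
python3 - <<'E'
from h import *
ci=robot.camera_info('top')
for n,p in dict(car=(231,194),tray=(346,214),s0=(306,164),s1=(141,228),spray=(150,150),stub=(186,138),tape=(102,211),carton=(372,158),green=(310,262)).items(): print(n,plane(ci,[p],.03)[0].round(3))
s=robot.get_state();w=robot.camera_info('wrist')
R=cv2.Rodrigues(w['rvec'])[0];c=-R.T@w['tvec'];T=np.array(s['tool_rot'])
print(T.round(3),'cam in tool',(T.T@(c-s['ee_pos'])).round(4),(T.T@R.T).round(3))
for a in (0,np.pi/2,-np.pi/2,np.pi):
  for p in([.5,.04,.35],[.5,-.36,.35]):
    print(a,p,robot.ik(p,down(a)))
E
```

```text
car [0.547 0.051 0.03 ]
tray [ 0.484 -0.332  0.03 ]
s0 [ 0.651 -0.199  0.03 ]
s1 [0.43  0.346 0.03 ]
spray [0.693 0.328 0.03 ]
stub [0.736 0.207 0.03 ]
tape [0.485 0.48  0.03 ]
carton [ 0.675 -0.424  0.03 ]
green [ 0.326 -0.211  0.03 ]
[[-0.898  0.439 -0.   ]
 [ 0.439  0.898 -0.001]
 [-0.    -0.001 -1.   ]] cam in tool [ 0.0673 -0.0011 -0.1611] [[ 0.001 -0.972 -0.233]
 [ 1.     0.001 -0.001]
 [ 0.001 -0.233  0.972]]
0 [0.5, 0.04, 0.35] [-0.65656911  0.09636059  0.56020369  1.7581036  -0.05304971  1.30214665
 -0.08436312]
0 [0.5, -0.36, 0.35] [-0.212406    0.55340654  1.20189168  1.49644035 -0.51686156  1.44466106
  1.00324044]
1.5707963267948966 [0.5, 0.04, 0.35] [-0.49694538  0.09247344  0.38539021  1.75371673 -0.03601074  1.30231667
  1.46730815]
1.5707963267948966 [0.5, -0.36, 0.35] [-0.22161792  0.56785142  1.22738676  1.4966617  -0.5351748   1.45237533
  2.58876217]
-1.5707963267948966 [0.5, 0.04, 0.35] [-0.77952895  0.10246293  0.69687225  1.76119232 -0.06814007  1.30230779
 -1.63793811]
-1.5707963267948966 [0.5, -0.36, 0.35] [-0.21356593  0.5551405   1.20501175  1.49646841 -0.51907616  1.44557665
 -0.56577151]
3.141592653589793 [0.5, 0.04, 0.35] [ 0.89810559  0.25548762 -1.21714951  1.71532118  0.24584118  1.34287181
  2.77676874]
3.141592653589793 [0.5, -0.36, 0.35] [-0.16254252  0.49461162  1.08426044  1.49518864 -0.43866109  1.41533886
 -2.20196067]
```

Run:
```python
from h import *
D=down(-np.pi/2)
def go(p): robot.move_ptp(p,D)
try:
  go([.43,.40,.25]);shot('wrist','sB1')
  go([.43,.30,.25]);shot('wrist','sB2')
  go([.43,.30,.42]);go([.52,.06,.40]);shot('wrist','c1')
  go([.52,-.05,.40]);shot('wrist','c2')
  go([.65,-.16,.25]);shot('wrist','sA1')
  go([.62,-.24,.25]);shot('wrist','sA2')
  go([.49,-.29,.28]);shot('wrist','t1')
  go([.49,-.37,.28]);shot('wrist','t2')
except Exception as e: print(repr(e))
print(robot.get_state()['time'])
ims=[cv2.imread(f'pics/{n}.png') for n in('sB1','sA1','t1','t2')]
m=np.vstack([np.hstack(ims[:2]),np.hstack(ims[2:])])
cv2.imwrite('pics/m1.png',cv2.resize(m,(800,600),interpolation=cv2.INTER_AREA))
cv2.imwrite('pics/c1b.png',cv2.resize(cv2.imread('pics/c1.png'),(800,600),interpolation=cv2.INTER_CUBIC))
```

```text
7.6
```

View pics/m1.png

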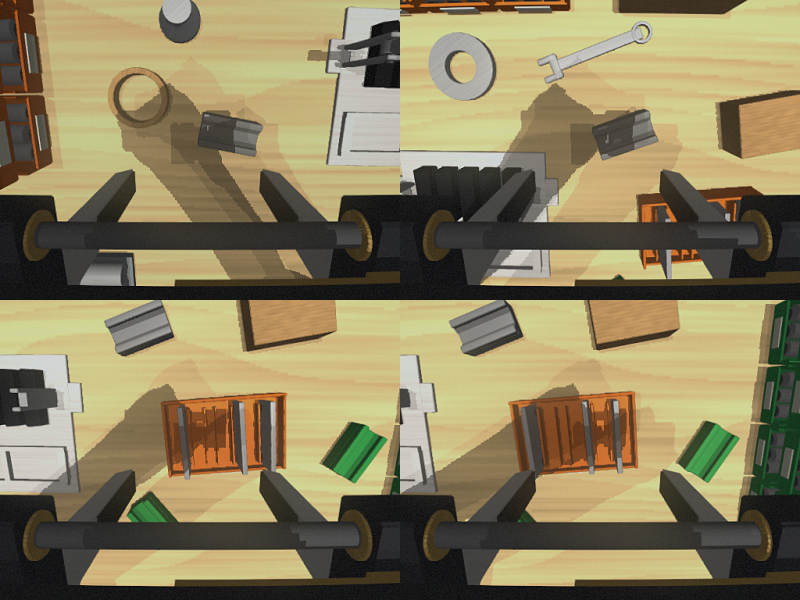

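View pics/c1b.png

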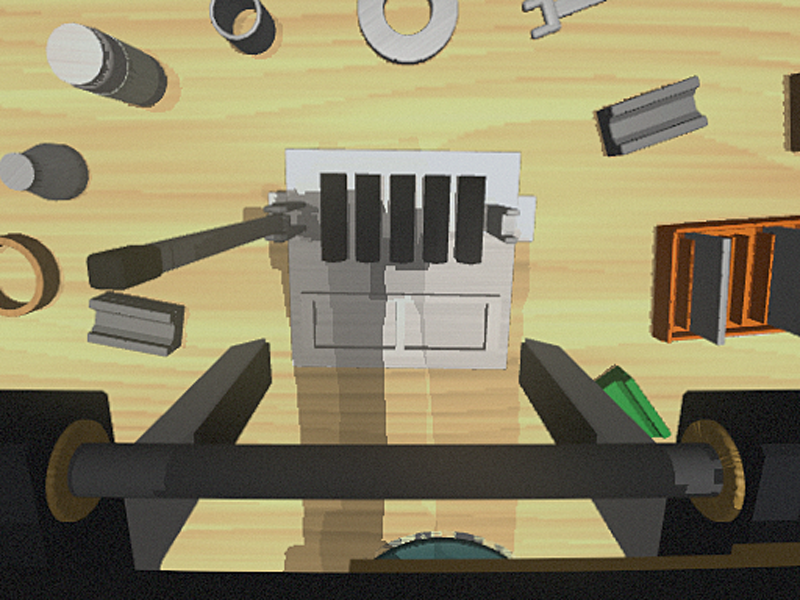

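Montage: the grey shells are at sB1 (230,133) and sA1 (626,135). There are three plates in the tray: t1 (184,440), (241,440) and (268,437). The carrier has five black ridges with 4 slots between them, and pockets at c1 (355,320) and (445,320). The bar leans out toward +y. A camera placed right over each object sees only its top face, so I'll take such views.

Run:
```python
from h import *
D=down(-np.pi/2)
ci,_=load('t1')
ys=plane(ci,[(184*1.28,173),(241*1.28,173),(268*1.28,173)],.075);print(ys.round(3))
def go(p): robot.move_ptp(p,D)
for i,p in enumerate(ys): go([p[0]-.067,p[1],.22]);shot('wrist',f'p{i}')
go([.65-.067,-.199,.22]);shot('wrist','sA')
go([.65-.067,-.12,.36])
go([.48,.045,.26]);shot('wrist','k1')
go([.42,.0,.26]);shot('wrist','k2')
go([.42,.10,.45]);go([.43-.067,.346,.25]);shot('wrist','sB')
print(robot.get_state()['time'])
def crop(n,x0,y0,w,h): return cv2.resize(cv2.imread(f'pics/{n}.png')[y0:y0+h,x0:x0+w],(400,300),interpolation=cv2.INTER_CUBIC)
m=np.vstack([np.hstack([crop(f'p{i}',180,40,160,120) for i in(0,1)]),np.hstack([crop('sA',180,50,160,120),crop('sB',180,50,160,120)])])
cv2.imwrite('pics/m2.png',m)
m=np.hstack([cv2.resize(cv2.imread(f'pics/{n}.png')[20:260,100:370],(400,356)) for n in('k1','k2')])
cv2.imwrite('pics/m3.png',m)
```

```text
[[ 0.492 -0.27   0.075]
 [ 0.492 -0.355  0.075]
 [ 0.492 -0.395  0.075]]
14.6
```

View pics/m2.png

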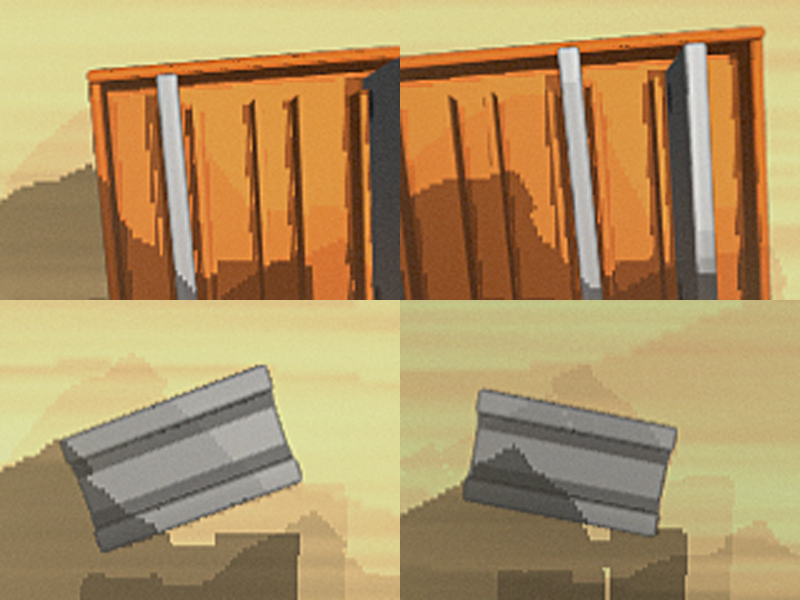

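View pics/m3.png

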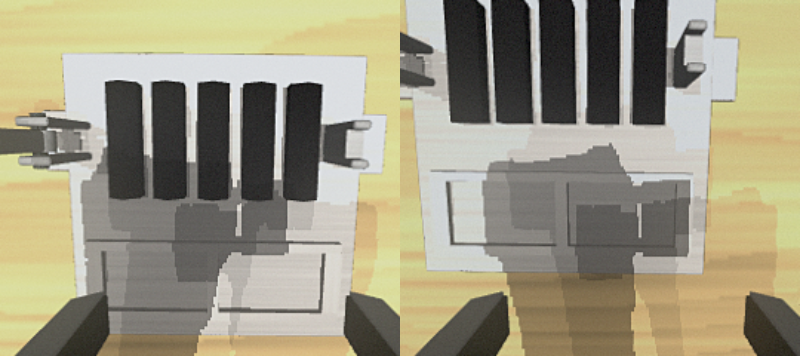

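The crops show clean top faces: plates lit grey, shell tops grey, ridges black. Next I'll detect them by mask.

```bash
cat >> h.py <<'E'
def blobs(mask,amin,amax=1e9):
    n,lab,st,ce=cv2.connectedComponentsWithStats(cv2.morphologyEx(mask.astype(np.uint8),cv2.MORPH_OPEN,np.ones((3,3))))
    return [(ce[i],st[i,4],max(cv2.findContours((lab==i).astype(np.uint8),0,cv2.CHAIN_APPROX_NONE)[0],key=len).reshape(-1,2)) for i in range(1,n) if amin<st[i,4]<amax]
def rect(ci,cont,z):  # min-area rectangle on plane z: centre, long side, short side, angle of the long axis
    # contour runs on pixel centres of the blob's rim: half a pixel each side is missing, no matter for centre
    P=plane(ci,cont,z)[:,:2].astype(np.float32)
    b=cv2.boxPoints(cv2.minAreaRect(P*1000))/1000
    e1,e2=b[1]-b[0],b[2]-b[1]
    if np.linalg.norm(e1)<np.linalg.norm(e2): e1,e2=e2,e1
    return b.mean(0),np.linalg.norm(e1),np.linalg.norm(e2),np.arctan2(e1[1],e1[0])%np.pi
def grey(im):
    i=im.astype(int); return (i[:,:,0]-i[:,:,2]<22)&(i[:,:,1]-i[:,:,2]<25)
def shells(ci,im,z=.04):
    hand=np.zeros(im.shape[:2],bool);hand[:230]=1
    return [r for r in (rect(ci,c,z) for _,_,c in blobs(grey(im)&hand,800)) if .07<r[1]<.12 and .04<r[2]<.07]
E
python3 - <<'E'
from h import *
for n in('sA','sB','sA1','sA2','sB1','sB2'):
    for r in shells(*load(n)): print(n,r[0].round(4),np.round(r[1:],4))
for n in('p0','p1','p2','t1','t2'):
    ci,im=load(n);m=grey(im)&(im.min(2)>105);m[230:]=0
    for c,a,ct in blobs(m,60):
        r=rect(ci,ct,.075)
        if r[1]<.14 and r[2]<.02: print(n,c.round(1),a,r[0].round(4),np.round(r[1:],4))
for n in('k1','k2','c1','c2'):
    ci,im=load(n);m=(im.max(2)<72);m[200:]=0
    for c,a,ct in blobs(m,250):
        r=rect(ci,ct,.032)
        if r[1]<.12: print(n,c.round(1),a,r[0].round(4),np.round(r[1:],4))
E
```

```text
sA [0.728  0.0168] [0.0749 0.0638 1.5404]
sA [ 0.6492 -0.2014] [0.0889 0.0494 1.9196]
sB [0.4292 0.3502] [0.0893 0.0491 1.3794]
sA1 [ 0.6518 -0.2003] [0.089  0.0538 1.919 ]
sA2 [0.7435 0.0085] [0.0924 0.063  2.9843]
sA2 [ 0.6494 -0.2016] [0.0894 0.0495 1.9186]
sB1 [0.431 0.351] [0.0907 0.0521 1.3777]
sB2 [0.4317 0.3498] [0.0891 0.0538 1.3788]
p0 [346.7 118.7] 909 [ 0.4857 -0.3578] [0.1087 0.0074 0.097 ]
p0 [394.3 117.5] 962 [ 0.487  -0.4026] [0.1088 0.0077 0.0813]
p0 [250.  110.6] 665 [ 0.4935 -0.2677] [0.0766 0.0075 0.0974]
p1 [ 6.9 68.9] 673 [ 0.5343 -0.1338] [0.041  0.0153 2.9853]
p1 [299.8 101.9] 737 [ 0.5006 -0.4009] [0.0817 0.0075 0.077 ]
p1 [251.4 105.7] 776 [ 0.4965 -0.3566] [0.0869 0.0075 0.099 ]
p1 [153.3  98.8] 487 [ 0.5045 -0.2666] [0.0548 0.0074 0.1028]
p1 [  6.8 172.2] 1152 [ 0.4497 -0.1213] [0.1172 0.0198 2.9611]
p2 [258.  106.2] 790 [ 0.497  -0.4012] [0.0884 0.0075 0.0799]
p2 [206.8  85.1] 424 [ 0.517  -0.3546] [0.0452 0.0077 0.1035]
p2 [114. 113.] 713 [ 0.4914 -0.2676] [0.0804 0.0079 0.0947]
p2 [211.2 123. ] 82 [ 0.483  -0.3578] [0.0184 0.0051 0.0431]
t1 [170.   16.2
[... 2089 characters left out ...]
99 -0.2733] [0.0915 0.0372 0.1501]
c1 [ 79.4 170.3] 1105 [0.4942 0.3496] [0.0867 0.0428 1.7715]
c2 [72.1 10.1] 483 [0.7403 0.2219] [0.0395 0.0324 1.5481]
c2 [94.4 21.5] 555 [0.7258 0.1901] [0.0447 0.0371 2.6098]
c2 [451.8  68.3] 1064 [ 0.659  -0.3638] [0.0811 0.0335 0.1794]
c2 [146.5 138.9] 1014 [0.5461 0.1218] [0.089  0.0302 3.1354]
c2 [168.3 139.4] 982 [0.546 0.086] [0.089  0.029  3.1333]
c2 [189.9 139.9] 949 [0.5444 0.0508] [0.0891 0.0283 3.1245]
c2 [211.4 140.3] 916 [0.5443 0.016 ] [0.0888 0.0269 3.1415]
c2 [233.2 140.4] 860 [ 0.5443 -0.0201] [0.0891 0.0247 3.1241]
c2 [465.2 171.2] 1107 [ 0.495  -0.4081] [0.1025 0.0406 0.1584]
c2 [438.3 171.4] 960 [ 0.4938 -0.3614] [0.0985 0.0369 0.1376]
```

Run:
```python
from h import *
L=lambda n:load(n)[0]
print('plate1 top',tri([(L('p0'),(346.7,118.7)),(L('t1'),(311.1,176))]))
print('plate2 top',tri([(L('p0'),(394.3,117.5)),(L('t1'),(349.3,173.8))]))
print('ridge mid',tri([(L('k1'),(243.8,114.2)),(L('k2'),(206.1,60)),(L('c1'),(257,139.7)),(L('c2'),(189.9,139.9))]))
def sc(n):
    ci,im=load(n);m=grey(im);m[230:]=0
    for c,a,ct in blobs(m,800):
        r=rect(ci,ct,.04)
        if .07<r[1]<.12 and .04<r[2]<.07 and r[0][1]*{'A':-1,'B':1}[n[1]]>.1: return ci,proj(ci,[*r[0],.04])[0]
print('shellA',tri([sc('sA'),sc('sA1'),sc('sA2')]),'shellB',tri([sc('sB'),sc('sB1'),sc('sB2')]))
# bar grip: top-of-grip far end
for n in('c1','c2'):
    ci,im=load(n);m=im.max(2)<72;m[230:]=0
    for c,a,ct in blobs(m,80):
        if 150<c[1]<200 and c[0]<110: print(n,c.round(1),a,ct.min(0),ct.max(0))
m=cv2.resize(cv2.imread('pics/scene0.png')[60:200,200:400],(800,560),interpolation=cv2.INTER_CUBIC);cv2.imwrite('pics/bar.png',m)
```

```text
plate1 top (array([ 0.48885826, -0.35715997,  0.07692132]), np.float64(0.0001992698691403212))
plate2 top (array([ 0.49060979, -0.40268526,  0.07319069]), np.float64(0.00030657060149732275))
ridge mid (array([0.54692136, 0.05203927, 0.03278015]), np.float64(0.001461178455317421))
shellA (array([ 0.64928135, -0.20111049,  0.03083112]), np.float64(0.0009300833075250618)) shellB (array([0.42975155, 0.35040251, 0.03255282]), np.float64(0.000708958326453046))
c1 [ 79.4 170.3] 1105 [ 56 156] [103 184]
c2 [ 21.3 192.7] 206 [  4 188] [ 41 199]
```

View pics/bar.png

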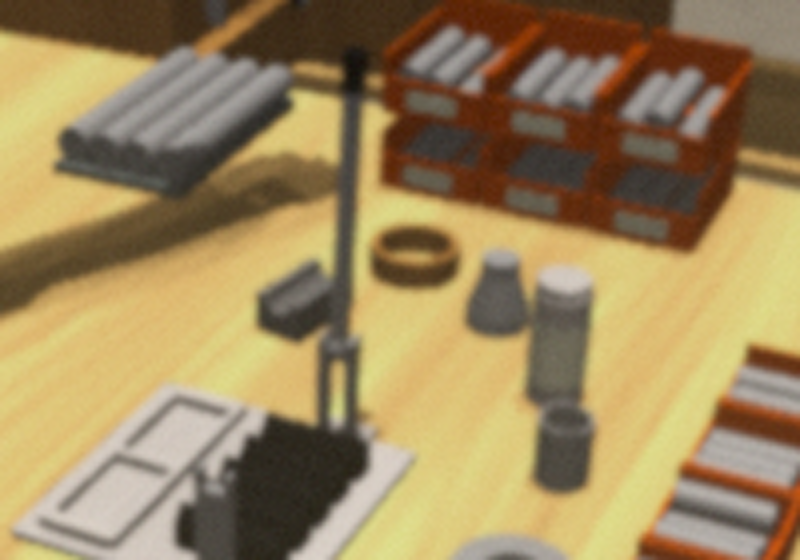

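The bar stands leaning out, with its grip at scene px (288.7,77) and top px ~(170,179). I'll triangulate it, then fetch the first plate.

```bash
cat >> h.py <<'E'
C=np.array([.5464,.0529]);CY=-.014
def car(x,y): return C+np.array([[np.cos(CY),-np.sin(CY)],[np.sin(CY),np.cos(CY)]])@[x,y]
def F(): return np.array(robot.get_state()['force'])
def plate(c,ang,slot,dy=0):
    a=ang-np.pi/2
    robot.gripper_to(.034)
    robot.move_ptp([*c,.20],down(a))
    robot.move_linear([*c,.067],.12)
    robot.gripper_to(0.0);print('grip',robot.get_state()['opening'],robot.get_state()['grasp_force'])
    robot.move_linear([*c,.20],.15)
    s=car(0,-.054+.036*slot+dy);D=down(CY-np.pi/2)
    robot.move_ptp([*s,.20],D)
    robot.move_linear([*s,.112],.12)
    hit=robot.move_linear([*s,.068],.03,threshold=12)
    st=robot.get_state();print('seat',hit,np.round(st['ee_pos'],4),np.round(st['force'],1))
    return s
def release(s):
    robot.gripper_to(.022);robot.move_linear([*s,.20],.15)
E
python3 - <<'E'
from h import *
print(tri([(robot.camera_info('top'),(169,179)),(robot.camera_info('scene'),(288.7,77))]), car(0,.114))
robot.move_ptp([.43,.30,.46],down(-np.pi/2));robot.move_ptp([.45,-.2,.42],down(-np.pi/2))
s=plate([.4875,-.4018],.081,0)
print(robot.get_state()['time'])
E
```

```text
(array([0.54846687, 0.18534572, 0.33486645]), np.float64(0.0018357725489736806)) [0.54799595 0.16688883]
grip 0.007856236181104844 29.994206428527832
seat True [ 0.5456 -0.0011  0.07  ] [-1.9  1.3  8.4]
25.9833
```

The plate is on the floor (TCP z .070, as expected) in slot 0. The bar is nearly upright (about 1.65 rad), so I'll push it open a bit further before slot 2 to clear the gripper's body.

Run:
```python
from h import *
release(robot.get_state()['ee_pos'][:2])
c=np.array([.4857,-.3578])+.5*(np.array([.4889,-.3572])-[.4857,-.3578])*0
s=plate(c,.097,1)
st=robot.get_state()
if abs(st['ee_pos'][2]-.07)<.003:
    release(s)
    robot.gripper_to(0)
    robot.move_ptp([.548,.10,.40],down(-np.pi/2));robot.move_linear([.548,.12,.30])
    print('hit',robot.move_linear([.548,.205,.30],.06,threshold=25),robot.get_state()['ee_pos'],F())
    robot.move_linear([.548,.12,.30]);robot.move_linear([.548,.10,.42])
    robot.move_ptp([.41,-.2693,.26],down(-np.pi/2));shot('wrist','p0b');shot('scene','sc2')
    ci,im=load('p0b');m=grey(im)&(im.min(2)>60);m[230:]=0
    for q,a,ct in blobs(m,60):
        r=rect(ci,ct,.075);print(q.round(1),a,r[0].round(4),np.round(r[1:],4))
print(robot.get_state()['time'])
a=cv2.imread('pics/p0b.png')[20:240,150:350];b=cv2.imread('pics/sc2.png')[60:280,140:340]
cv2.imwrite('pics/m4.png',np.hstack([cv2.resize(x,(400,440)) for x in(a,b)]))
```

```text
grip 0.0077820090626394165 29.997633397579193
seat True [0.5462 0.0349 0.0701] [-2.3  0.9  9.2]
hit False [0.54806905 0.20479789 0.30009681] [ 0.07646782  0.58255873 -0.03876481]
[ 50.6 104. ] 17494 [ 0.4873 -0.0579] [0.2134 0.1178 2.9991]
[251.6 111.7] 746 [ 0.4776 -0.269 ] [0.1081 0.0074 0.0967]
[240.6 224.3] 199 [ 0.3573 -0.2553] [0.0216 0.0131 1.5728]
[264.4 224.4] 195 [ 0.3574 -0.2848] [0.0216 0.0131 1.5721]
44.3
```

View pics/m4.png

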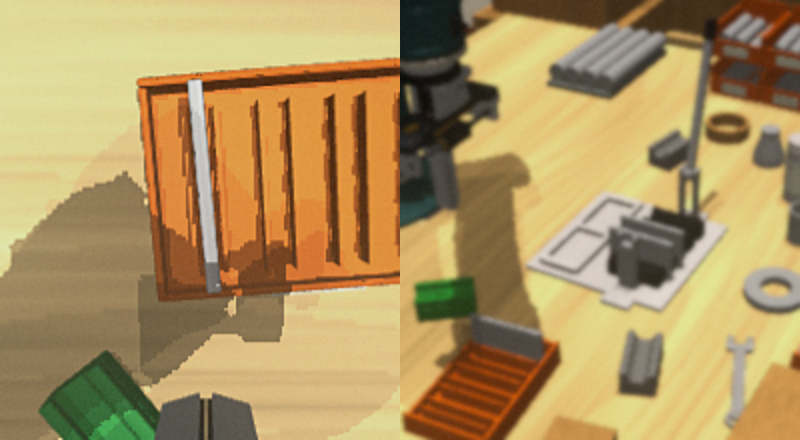

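Slots 0 and 1 are filled, the last plate is at (.4776,-.2690), and the bar has been pushed clear.

```bash
cat > bar.py <<'E'
from h import *
D=down(CY)
def tcp(th,gap=0,r=.240):
    n=.009+gap
    y=.114-r*np.cos(th)+n*np.sin(th)+.008; z=.096+r*np.sin(th)+n*np.cos(th)+.019
    return [*car(0,y),z]
E
python3 - <<'E'
from bar import *
s=plate([.4776,-.2690],.097,2)
if abs(robot.get_state()['ee_pos'][2]-.07)<.003:
    release(s); robot.gripper_to(0)
    robot.move_linear([*s,.30])
    robot.move_ptp([.42,.05,.42],down(-np.pi/2))
    shot('wrist','k3'); shot('scene','sc3'); shot('top','tp3')
    for t in(1.95,1.57,1,.5,0): print(t,np.round(tcp(t),3),robot.ik(tcp(t),D) is not None)
print(robot.get_state()['time'])
a=cv2.imread('pics/k3.png')[0:240,60:400];b=cv2.imread('pics/sc3.png')[50:230,180:380];
cv2.imwrite('pics/m5.png',np.hstack([cv2.resize(a,(425,300)),cv2.resize(b,(333,300),interpolation=cv2.INTER_CUBIC)]))
E
```

```text
grip 0.007756021176602377 29.997597634792328
seat True [0.5467 0.0709 0.0701] [-2.3  0.9  8.6]
1.95 [0.549 0.272 0.335] True
1.57 [0.548 0.184 0.355] True
1 [0.546 0.053 0.322] True
0.5 [ 0.545 -0.031  0.238] True
0 [ 0.545 -0.065  0.124] True
55.6
```

View pics/m5.png

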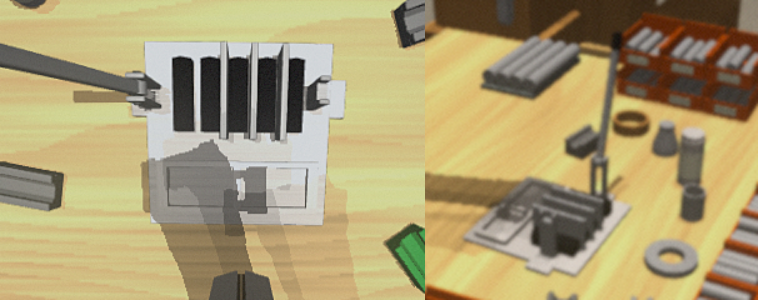

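All three plates stand in slots 0-2 and the bar leans out at about 1.85 rad. Next I'll swing it shut.

Run:
```python
from bar import *
robot.move_ptp([.42,.20,.46],D); 
p=tcp(2.1,.03);robot.move_ptp([.46,p[1],.46],D)
robot.move_ptp([p[0],p[1],.46],D); robot.move_linear(p)
for t in np.arange(2.0,.05,-.15):
    h=robot.move_linear(tcp(t),.15,threshold=35)
    if h: print('hit',t,F().round(1));break
if not h:
    for q in(.05,0): robot.move_linear(tcp(q),.05,threshold=35)
    e=np.array(tcp(0)); 
    print('press',robot.move_linear(e-[0,0,.004],.02,threshold=20),robot.get_state()['ee_pos'],F().round(1))
    robot.move_linear(e+[0,0,.2]); 
    robot.move_ptp([.44,.02,.38],down(-np.pi/2));shot('wrist','k4');shot('scene','sc4')
print(robot.get_state()['time'])
a=cv2.imread('pics/k4.png')[0:240,60:400];b=cv2.imread('pics/sc4.png')[100:230,180:325];
cv2.imwrite('pics/m6.png',np.hstack([cv2.resize(a,(425,300)),cv2.resize(b,(335,300),interpolation=cv2.INTER_CUBIC)]))
```

```text
press True [ 0.54535987 -0.06506016  0.12361936] [-11.4   4.   29.8]
69.2583
```

View pics/m6.png

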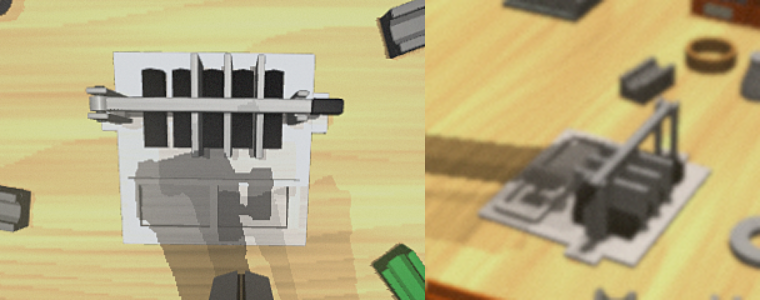

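The bar is home: the tip stopped at grip-top height with firm contact. For the shells I'll re-look right before each grasp.

```bash
cat > sh.py <<'E'
from h import *
def look(c,name):
    robot.move_ptp([c[0]-.067,c[1],.25],down(-np.pi/2));ci,im=shot('wrist',name)
    r=[q for q in shells(ci,im) if np.linalg.norm(q[0]-c)<.08]
    print('shell',[(q[0].round(4),np.round(q[1:],3)) for q in r]); return r[0]
def place(r,pk):
    a=r[3]-np.pi/2; a=(a+np.pi/2)%np.pi-np.pi/2
    robot.gripper_to(.08)
    robot.move_ptp([*r[0],.20],down(a));robot.move_linear([*r[0],.034],.12)
    robot.gripper_to(0);print('grip',robot.get_state()['opening'])
    robot.move_linear([*r[0],.22],.15)
    s=car(-.120,pk);robot.move_ptp([*s,.22],down(CY))
    robot.move_linear([*s,.060],.12)
    h=robot.move_linear([*s,.040],.02,threshold=8)
    print('seat',h,robot.get_state()['ee_pos'].round(4),F().round(1)); return s
E
python3 - <<'E'
from sh import *
ci=load('k2')[0]
print('pocket1 floor corners px',proj(ci,[[*car(x,y),.008] for x,y in((-.0925,.1),(-.0925,.005),(-.1475,.005),(-.1475,.1))]).round(0).tolist(),'seen (133,142)..(205,185)')
robot.move_ptp([.55,-.15,.32],down(-np.pi/2))
r=look(np.array([.6493,-.2012]),'lA')
s=place(r,-.0525)
print(robot.get_state()['time'])
E
```

```text
pocket1 floor corners px [[131.0, 141.0], [205.0, 141.0], [206.0, 184.0], [134.0, 183.0]] seen (133,142)..(205,185)
shell [(array([ 0.6491, -0.2014], dtype=float32), array([0.089, 0.049, 1.917], dtype=float32))]
grip 0.049715508362229724
seat True [0.4258 0.0024 0.0506] [0.3 0.5 1.6]
80.2917
```

It stopped about 8 mm high, either on a pocket wall or from a transient. I'll probe on gently.

Run:
```python
from sh import *
s=car(-.120,-.0525)
for d in [(0,0),(-.0015,0),(-.0015,-.0015),(0,-.0015),(.0015,-.0015),(.0015,0),(.0015,.0015),(0,.0015),(-.0015,.0015)]:
    p=s+np.array(d)
    robot.move_linear([*p,.053],.05)
    h=robot.move_linear([*p,.040],.02,threshold=10)
    e=robot.get_state()['ee_pos'];print(d,h,e.round(4),F().round(1),np.round(robot.get_state()['moment'],2))
    if e[2]<.045: break
ci,im=shot('wrist','q1');cv2.imwrite('pics/q1b.png',cv2.resize(im[:,:,::-1],(800,600)))
print(robot.get_state()['time'])
```

```text
(0, 0) True [0.4258 0.0025 0.0488] [0.3 1.7 3.1] [ 0.13 -0.02 -0.04]
(-0.0015, 0) True [0.4243 0.0025 0.0468] [0.5 1.1 2.5] [ 0.18 -0.04  0.03]
(-0.0015, -0.0015) True [0.4243 0.0008 0.0456] [0.2 1.4 3.1] [ 0.21 -0.03 -0.04]
(0, -0.0015) True [0.4257 0.0006 0.0452] [0.1 1.1 3.4] [ 0.11 -0.    0.05]
(0.0015, -0.0015) True [0.4271 0.0006 0.0449] [-0.3  0.8  2.9] [ 0.04  0.01 -0.01]
83.8417
```

View pics/q1b.png

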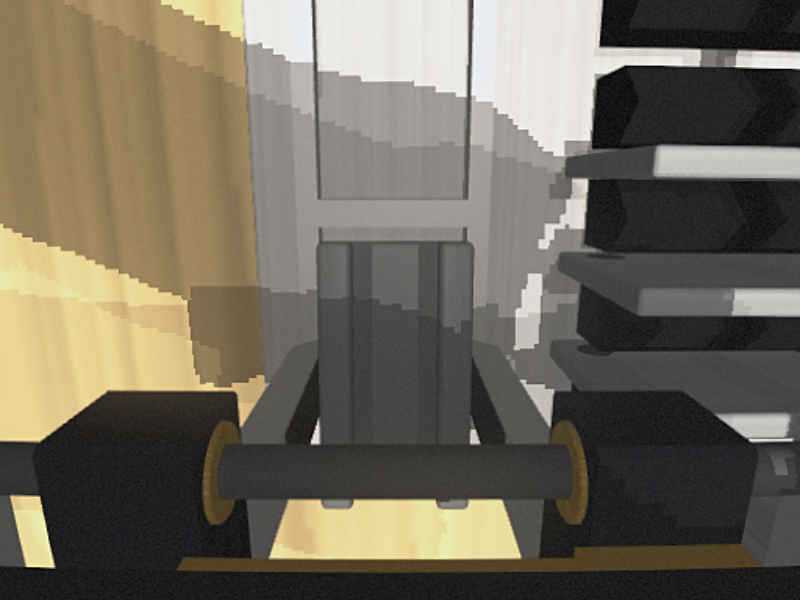

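The shell's +y end is at row 242 and the divider's edge at row 228, so I'll measure the gap.

Run:
```python
from sh import *
ci=load('q1')[0]
f=1/1.5625
for n,p,z in(('shell +y end',(395,242),.0505),('divider -y edge',(395,228),.018),('divider +y edge',(395,199),.018),('shell L',(318,262),.0505),('shell R',(473,262),.0505),('pocket1 L floor',(319,150),.008),('pocket1 L top',(316,150),.018),('pocket1 R top',(470,150),.018)):
    q=plane(ci,[np.array(p)*f],z)[0]; d=q[:2]-C
    print(n,(np.array([[np.cos(CY),np.sin(CY)],[-np.sin(CY),np.cos(CY)]])@d).round(4))
st=robot.get_state();print(st['opening'],st['ee_pos'],car(-.12,-.0525))
```

```text
shell +y end [-0.119  -0.0069]
divider -y edge [-0.119  -0.0056]
divider +y edge [-0.1191  0.005 ]
shell L [-0.143  -0.0131]
shell R [-0.0947 -0.013 ]
pocket1 L floor [-0.1479  0.0228]
pocket1 L top [-0.1475  0.0223]
pocket1 R top [-0.0922  0.0224]
0.049608599687905514 [0.42712524 0.00058618 0.04489155] [0.42567678 0.00208509]
```

The pocket estimate holds to within 0.5 mm. The shell sat about 1.5 mm too far +y in the grip and caught the divider, which tilted it slightly. It's clear now, so I'll shift a hair and release, then check.

Run:
```python
from sh import *
s=car(-.120,-.0525)+np.array([.0005,-.002])
robot.move_linear([*s,.046],.03)
robot.gripper_to(.062);robot.move_linear([*s,.20],.15)
c=car(-.12,-.0525)
robot.move_ptp([c[0]-.067,c[1],.22],down(-np.pi/2));ci,im=shot('wrist','q2')
# second view for the heights
robot.move_ptp([c[0]-.067+.03,c[1]-.08,.22],down(-np.pi/2));shot('wrist','q3')
a=im[30:210,150:370,::-1];b=cv2.imread('pics/q3.png')[60:240,120:340]
cv2.imwrite('pics/m7.png',np.hstack([cv2.resize(x,(400,327),interpolation=cv2.INTER_CUBIC) for x in(a,b)]))
print(robot.get_state()['time'])
```

```text
87.8333
```

View pics/m7.png

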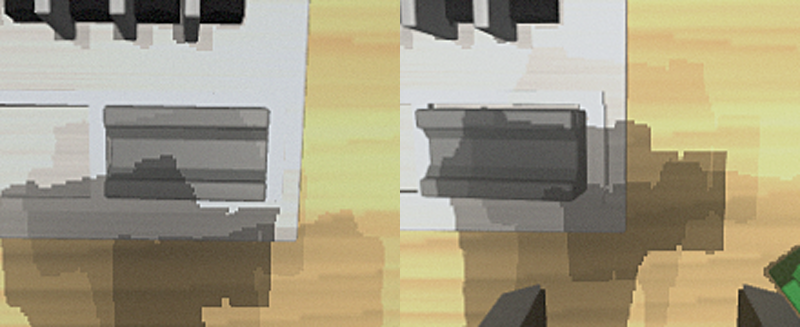

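The shell appears to lie in the pocket. I'll probe its groove floor near both ends with the closed fingers to confirm it is level (expect z .034, TCP .053).

```bash
cat >> sh.py <<'E'
def probe(pk):
    robot.gripper_to(0)
    D=down(CY-np.pi/2)
    for dy in(.028,-.028):
        p=car(-.12,pk+dy); robot.move_ptp([*p,.12],D)
        h=robot.move_linear([*p,.048],.03,threshold=8);print('probe',dy,h,robot.get_state()['ee_pos'][2]-.019)
        robot.move_linear([*p,.12],.15)
E
python3 - <<'E'
from sh import *
probe(-.0525)
for n in('q2',):
    ci,im=load(n);f=lambda p:np.array(p)/1.818+[150,30]
    for p in((105,107),(268,108),(266,201),(105,197)):
        q=plane(ci,[f(p)],.048)[0][:2]-C;print((np.array([[1,CY],[-CY,1]])@q).round(4))
print(robot.get_state()['time'])
E
```

```text
probe 0.028 True 0.03582370657452616
probe -0.028 True 0.042422372345756715
[-0.0964 -0.0091]
[-0.0956 -0.0978]
[-0.1458 -0.099 ]
[-0.145  -0.0084]
94.6167
```

The −y end is still up on the outer pocket wall: it probes ~8 mm high, so its bottom edge is 3 mm too far −y. I'll nudge it +y with closed fingers on that end face.

Run:
```python
from sh import *
D=down(CY-np.pi/2)
p=car(-.12,-.128);robot.move_ptp([*p,.14],D);robot.move_linear([*p,.046],.1)
h=robot.move_linear([*car(-.12,-.1095),.046],.02,threshold=12);print(h,robot.get_state()['ee_pos'].round(4),car(-.12,-.1095),F().round(1))
robot.move_linear([*p,.046],.1);robot.move_linear([*p,.14],.15)
probe(-.0525)
c=car(-.12,-.0525)
robot.move_ptp([c[0]-.067,c[1],.22],down(-np.pi/2));ci,im=shot('wrist','q4')
for r in shells(ci,im,.048): print(r,'target',c)
print(robot.get_state()['time'])
```

```text
False [ 0.4249 -0.055   0.046 ] [ 0.42487881 -0.05490932] [ 1.1 -0.1  0.1]
probe 0.028 True 0.035985206675771375
probe -0.028 True 0.04242465812790232
104.85
```

Run:
```python
from sh import *
D=down(CY-np.pi/2)
def ycar(): return (robot.get_state()['ee_pos'][1]-C[1])-CY*(-.12)
p=car(-.12,-.120);robot.move_ptp([*p,.14],D);robot.move_linear([*p,.046],.1);f0=F()
for y in np.arange(-.1095,-.095,.001):
    h=robot.move_linear([*car(-.12,y),.046],.02,threshold=8);print(round(y,4),h,(F()-f0).round(1))
    if h: break
robot.move_linear([*p,.046],.1);robot.move_linear([*p,.14],.15)
probe(-.0525)
print(robot.get_state()['time'])
```

```text
-0.1095 False [ 0.3 -0.   0.1]
-0.1085 False [-0.3 -0.2  0. ]
-0.1075 False [ 0.6 -0.9  0.8]
-0.1065 False [-0.1 -1.6  0.1]
-0.1055 False [ 1.1 -1.2 -1.4]
-0.1045 False [-0.9 -6.4  0.3]
-0.1035 False [ -2.  -12.    1.3]
-0.1025 False [ -1.2 -17.4   3.3]
-0.1015 False [ -1.8 -23.7   4.2]
-0.1005 False [ -2.7 -29.    5.9]
-0.0995 False [ -2.4 -34.6   7.9]
-0.0985 False [ -4.2 -40.1   8.8]
-0.0975 False [ -5.  -46.6  10.1]
-0.0965 False [ -5.3 -53.8  11.6]
-0.0955 False [ -6.  -59.2  14. ]
probe 0.028 True 0.03420546834965198
probe -0.028 True 0.03418952313163988
118.225
```

Shell A is now flat on the floor: the groove is at .0342 at both ends, against .034 expected. For shell B, I'll measure where it sits in the grip before lowering it.

Run:
```python
from sh import *
robot.move_linear([*robot.get_state()['ee_pos'][:2],.35])
robot.move_ptp([.38,.20,.35],down(-np.pi/2))
r=look(np.array([.4293,.3503]),'lB')
if 1:
    a=r[3]-np.pi/2; a=(a+np.pi/2)%np.pi-np.pi/2
    robot.gripper_to(.08)
    robot.move_ptp([*r[0],.20],down(a));robot.move_linear([*r[0],.034],.12)
    robot.gripper_to(0);print('grip',robot.get_state()['opening'])
    robot.move_linear([*r[0],.14],.08);robot.pause(.3)
    st=robot.get_state();ci,im=shot('wrist','g1')
    g=grey(im);T=np.array(st['tool_rot'])
    for c in range(215,292,8):
        rows=np.where(g[:240,c])[0]; rows=rows[rows>60]
        # first row of a run of 8 grey pixels
        k=next((i for i in rows if g[i:i+8,c].all()),None)
        if k: print(c,k,(T.T@(plane(ci,[(c,k)],st['ee_pos'][2]-.034)[0]-st['ee_pos'])).round(4),(T.T@(plane(ci,[(c,k)],st['ee_pos'][2]+.006)[0]-st['ee_pos'])).round(4))
print(robot.get_state()['time'])
cv2.imwrite('pics/g1b.png',cv2.resize(cv2.imread('pics/g1.png')[60:300,96:416],(800,600),interpolation=cv2.INTER_CUBIC))
```

```text
shell [(array([0.4293, 0.3502], dtype=float32), array([0.089, 0.049, 1.378], dtype=float32))]
grip 0.050137807325054025
215 152 [ 0.0439 -0.0231  0.034 ] [ 0.0485 -0.0184 -0.006 ]
223 151 [ 0.0445 -0.0182  0.034 ] [ 0.0489 -0.0145 -0.006 ]
231 151 [ 0.0445 -0.0134  0.034 ] [ 0.0489 -0.0107 -0.006 ]
239 151 [ 0.0445 -0.0086  0.034 ] [ 0.0489 -0.0069 -0.006 ]
247 151 [ 0.0445 -0.0037  0.034 ] [ 0.0489 -0.003  -0.006 ]
255 151 [0.0445 0.0011 0.034 ] [ 0.049   0.0008 -0.006 ]
263 151 [0.0445 0.0059 0.034 ] [ 0.049   0.0046 -0.006 ]
271 151 [0.0445 0.0107 0.034 ] [ 0.049   0.0085 -0.006 ]
279 151 [0.0445 0.0156 0.034 ] [ 0.049   0.0123 -0.006 ]
287 151 [0.0445 0.0204 0.034 ] [ 0.049   0.0162 -0.006 ]
128.225
```

Run:
```python
from sh import *
st=robot.get_state();robot.move_linear([*st['ee_pos'][:2],.22])
s=car(-.12,.0525+.0005);robot.move_ptp([*s,.22],down(CY));robot.move_linear([*s,.062],.12);robot.pause(.3)
f0=F();m0=np.array(robot.get_state()['moment']);shot('wrist','g2')
h=robot.move_linear([*s,.041],.015,threshold=6)
st=robot.get_state();print(h,st['ee_pos'].round(4),(F()-f0).round(2),(np.array(st['moment'])-m0).round(3),st['time'])
```

```text
True [0.4271 0.1073 0.0511] [ 2.51 -0.68  3.65] [ 0.267 -0.309 -0.017] 132.4833
```

Run:
```python
from sh import *
s=car(-.12,.053)
d=np.array([-.001,-.0015])
for i in range(5):
    p=s+d
    robot.move_linear([*p,.056],.05);robot.pause(.2)
    f0=F();m0=np.array(robot.get_state()['moment'])
    h=robot.move_linear([*p,.0405],.015,threshold=6)
    st=robot.get_state();df=F()-f0;dm=np.array(st['moment'])-m0
    print(d,h,st['ee_pos'].round(4),df.round(2),dm.round(3))
    if st['ee_pos'][2]<.0445: break
    d=d-.0008*np.array([np.sign(-dm[1])*(abs(dm[1])>.06),np.sign(dm[0])*(abs(dm[0])>.06)])
shot('wrist','g3')
print(robot.get_state()['time'])
```

```text
[-0.001  -0.0015] True [0.4261 0.1062 0.042 ] [-0.99  0.78  6.4 ] [ 0.009 -0.017  0.034]
133.8417
```

It's seated at TCP z .0420 with a pure vertical force. I'll release, probe it, and verify everything.

Run:
```python
from sh import *
p=robot.get_state()['ee_pos']
robot.gripper_to(.062);robot.move_linear([*p[:2],.20],.15)
probe(.0525)
for k,pk in(('0',-.0525),('1',.0525)):
    c=car(-.12,pk);robot.move_ptp([c[0]-.067,c[1],.22],down(-np.pi/2));shot('wrist','f'+k)
robot.move_ptp([.40,.0,.42],down(-np.pi/2));shot('wrist','f2');shot('top','f3')
print(robot.get_state()['time'])
R=lambda x,w,h:cv2.resize(x,(w,h),interpolation=cv2.INTER_CUBIC)
a,b,c,d=[cv2.imread(f'pics/f{k}.png') for k in'0123']
cv2.imwrite('pics/m8.png',np.vstack([np.hstack([R(a[30:210,150:370],400,300),R(b[30:210,150:370],400,300)]),np.hstack([R(c[0:240,90:410],400,300),R(d[60:280,80:440],400,300)])]))
```

```text
probe 0.028 True 0.034199606959408435
probe -0.028 True 0.03418272477452512
145.6667
```

View pics/m8.png

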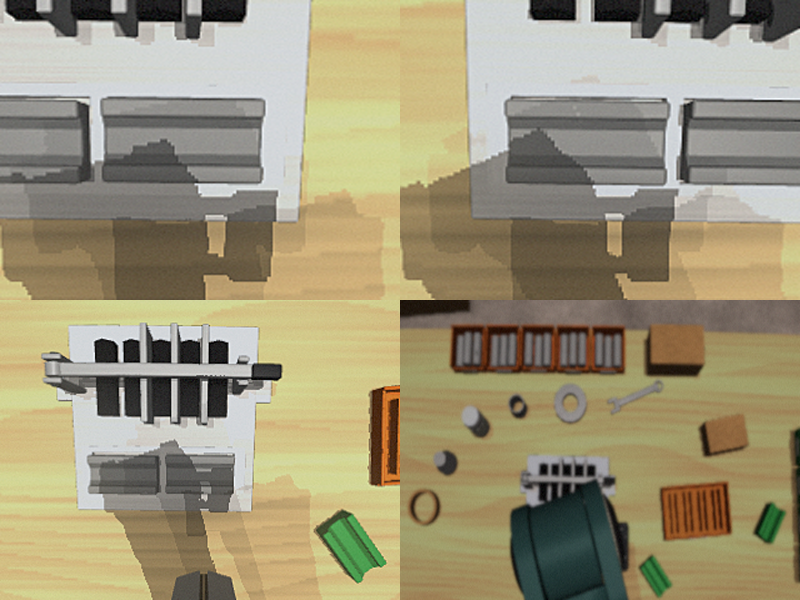

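Both shells lie flat in their pockets, with the grooves probed level. The three plates stand under the closed bar, the tray is empty and the bystanders are where they were. I'm handing the job in.

```bash
python3 -c "
from rig import robot
print(robot.sign_off(),robot.get_state()['time'])"
```

```text
the job is handed in; nothing more can be done
the job is handed in; nothing more can be done
```

The job is handed in at about 146 s; no verdict was shown: the three plates present stand in slots 0–2 under the closed bar, and both grey shells lie flat in their pockets.

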